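# Refill the spray can at the tilted filling head

## Robot

A 6-joint arm with a two-finger parallel gripper is mounted at the origin on the work surface. World frame = base frame: x ahead of the robot, y to its left, z up, the work surface at z = 0. Lengths are in mm, angles in degrees, forces in N, time in s.
With the tool pointing down it reaches from about 400 to 925 mm from the base axis. Payload 12.5 kg.
Tool frame: the origin (TCP) lies on the centre line of the jaws, within the pads' length; the fingertips stand 22 mm ahead of it and the grasp point (between the pads) lies 3 mm ahead of it (robot.finger_overhang is the distance from the TCP to the fingertips, in mm); z points along the fingers, y is the line along which they close (so a half turn about z gives the same grasp; the last joint's range is limited). The gripper opens to 95 mm and grips with 3 to 60 N. Pads are 20 mm wide; open, the fingers measure 119 mm over their backs; the gripper's body (75 mm by 180 mm) begins 59 mm behind the grasp point.
Start: joints at [-71.024, 28.126, 89.318, -0, 62.55, -6.05], TCP at [264.426, -566.327, 213.161] pointing down, gripper open.
Joint ranges: [-177.58, 177.58], [-47.91, 125.51], [2.72, 160], [-65.01, 245.01], [3.68, 167.84], [-153.87, 153.87]. Speed limits (degrees/s): [127.2, 127.2, 159.86, 180, 180, 180].

## Interface

Orientations are given as [roll, pitch, yaw] about the fixed x, y, z axes, in that order (R = Rz(yaw) Ry(pitch) Rx(roll)).
In Python, from cell import robot, fingers, telemetry, read_camera gives the robot as it stands. Calls block until the motion is done:
- robot.movep(position, orientation): joint-space move of the TCP to a pose.
- robot.move_straight(position, feed=150, ori=None, guard=None): straight line of the TCP; ori=None keeps the orientation; feed is the mean speed in mm/s. With guard (N) it stops when the force on the tool has changed by that much, and returns True; else False.
- robot.goto_joints(angles): joint-space move.
- fingers.let_go() and fingers.grasp(f_grip=None): open the fingers fully, or close them until they stop; f_grip is the grip in N (None keeps the last).
- robot.hold(seconds).
- robot.inverse_kinematics(position, orientation): joint angles nearest the present ones, or None.
- telemetry.get_state(): the state.
- read_camera(name): name is "scene" or "top" or "wrist"; returns a dict with "img" (400x640x3 uint8, blue, green, red), "z_map" (400x640 float32, mm along the optical axis (not along the pixel's ray), 0 where there is no reading), "K" (3x3 intrinsics, pixels), "xyz" and "orientation" of the camera in the world; the wrist camera has in their place "hand_eye" (4x4, takes a point from camera to tool coordinates, whose origin is the TCP and whose axes are the flange's). Camera axes: x right, y up, looking along -z (the intrinsics and any distortion apply to the point x, -y, -z); pixel columns grow to the right and rows downward; lengths in mm; the calibration is good to about 2 mm. A picture is of the moment at which its call begins: read the wrist's pose just before it.
A pose or a line that the arm cannot do raises robot.IKError and nothing moves.
- robot.close_job(): hands the job in; it is judged then, once.
The state is a dict: "clock": time; "qpos": joint angles; "dq": joint speeds; "tau": joint torques, N m; "tool_pos": TCP position; "ee_rot": TCP orientation; "ft_force": force on the tool from outside, world axes, zero at the start; "torque": the same for the moment, N m; "opening": opening from 0.0 (shut) to 1.0 (fully open); "grasp_force": force on a finger pad.
Only numpy, scipy, OpenCV 4.12 (cv2) and the standard library are available. Lean on these libraries where they do the work, as an engineer would, in place of code of your own. Each camera call takes 0.05 s, during which the arm holds its last target. There are 200 camera calls.

## Task

Refill the aluminium spray can: push its hollow foot over the brass spigot of the tilted filling head and press it squarely down until the black sprung pad is fully depressed, and hold it there for about a second. Then take it off and set it down upright in the shallow steel drip tray, lowering it onto the tray's floor before you let go. Leave the other things standing where they are.

Things in the scene. Friction and masses are not known exactly. Their poses are not given: they have to be found in the camera images.
- can: spray can: plain aluminium cylinder 56 mm across, straight-sided up to 128 mm, then a shoulder to 142 mm and a narrow black cap (28 mm across) to 168 mm; about 0.3 kg. Starts upright on the table at the left or right. Origin: centre of its underside; z points up through the cap. Hollow foot: round opening from below, 42 mm across, 42 mm deep. Grip the straight side, 80 to 115 mm up
- head: filling head: fixed 170 x 150 mm base plate carrying a thick aluminium barrel that leans 35 degrees towards its front (its -x, roughly towards the robot), with the black sprung pad on its upper end. Origin: centre of the base plate's underside, on the table
- pad_top (a point): centre of the upper face of the sprung pad, a black disc 74 mm across; moves with it; at rest 125 mm above the table. z points out of the pad along the head's axis, 35 degrees from vertical. On this axis a fixed brass spigot, 28 mm across, stands 22 mm proud of the pad at rest (straight for 6 mm, then tapering to 14 mm) and 36 mm when the pad is fully down
- pad (a joint): how far the sprung pad is depressed, in m: 0 at rest, 0.014 fully down. It springs back; it takes about 4 N to start moving and 11 N fully down
- tray_in (a point): centre of the inner floor of the fixed steel drip tray: square, 150 mm outside, 142 mm inside, wall 4 mm thick, 14 mm high over all, floor 4 mm above the table; x and y axes along its sides, z up
- flask: bystander, leave alone: slim closed aluminium bottle, 42 mm across, 125 mm tall; origin: centre of its underside
- jar: bystander, leave alone: wide squat grey jar with a steel lid, 72 mm across, 80 mm tall; origin: centre of its underside
- lug: bystander, leave alone: dark cast-iron part with a round boss, 75 x 50 x 59 mm; origin: centre of its underside
- spanner: bystander, leave alone: steel spanner lying flat, 160 mm long (origin under its middle)
- oil: bystander, leave alone: white plastic oil bottle with a paper label, 54 mm across, 110 mm tall; origin: centre of its underside
Things that resemble listed ones, but are neither listed nor needed, are in the scene too. What is shaped like the can but green is not meant. Several things look just like the part that bears tray_in: the one meant starts farthest from the robot's base.

How it is judged:
By the outcome, as a careful person would: the job done as asked, in the order asked, and still so for the second after the job is handed in, with the robot touching nothing.
It also fails if it takes over 64 s, if anything falls off the work surface, if the arm or the gripper's body presses on something with over 40 N, if the wrist force passes 120 N, or if a joint passes its speed limit or range.

## Working session

There is one attempt and no reset: what is moved stays moved. The work goes in short steps, each a Python script; the robot and the scene stay as the last script left them, time stands still between calls to the robot, and variables do not carry over. Pictures are saved under pics/ and viewed, at most 10 in all, crops included, and the job is handed in when it is done.

```bash
mkdir -p pics; ls; cat > h.py <<'E'
import numpy as np, cv2
from cell import robot, fingers, telemetry, read_camera
from scipy.spatial.transform import Rotation as R
def cam(name):
    s=telemetry.get_state(); c=read_camera(name)
    if name=='wrist':
        T=np.eye(4); T[:3,:3]=R.from_euler('xyz',s['ee_rot'],degrees=True).as_matrix(); T[:3,3]=s['tool_pos']
        c['T']=T@c['hand_eye']
    else:
        T=np.eye(4); T[:3,:3]=R.from_euler('xyz',c['orientation'],degrees=True).as_matrix(); T[:3,3]=c['xyz']; c['T']=T
    return c
def ray(c,u,v):
    K=c['K']; d=np.array([(u-K[0,2])/K[0,0],-(v-K[1,2])/K[1,1],-1.])
    return c['T'][:3,3], c['T'][:3,:3]@d
def onz(c,u,v,z):
    o,d=ray(c,u,v); return o+d*(z-o[2])/d[2]
def depth_pts(c):
    v,u=np.mgrid[0:400,0:640]; K=c['K']; z=c['z_map']
    P=np.stack([(u-K[0,2])/K[0,0]*z,-(v-K[1,2])/K[1,1]*z,-z],-1)
    return P@c['T'][:3,:3].T+c['T'][:3,3]
E
python3 - <<'E'
from h import *
for n in ('scene','top'):
    c=cam(n); cv2.imwrite(f'pics/{n}.png',c['img']); np.save(f'pics/{n}.npy',c,allow_pickle=True)
    print({k:v for k,v in c.items() if k not in('img','z_map','T')}, (c['z_map']>0).mean())
print(telemetry.get_state())
E
```

```text
pics
{'K': array([[369.7808896 ,   0.        , 317.11582855],
       [  0.        , 369.7808896 , 201.51091644],
       [  0.        ,   0.        ,   1.        ]]), 'xyz': array([967.94042695,  96.03339167, 876.25921912]), 'orientation': array([32.54403053,  0.8470582 , 98.78389119])} 0.9960703125
{'K': array([[469.90694195,   0.        , 317.28954181],
       [  0.        , 469.90694195, 200.06294846],
       [  0.        ,   0.        ,   1.        ]]), 'xyz': array([ 295.66084374,    9.33448043, 1602.51684145]), 'orientation': array([  6.7182259 ,  -1.17326899, -91.5210145 ])} 0.996015625
{'clock': 0.1, 'qpos': array([-7.10223406e+01,  2.81608531e+01,  8.93469849e+01, -1.22624928e-03,
        6.25521141e+01, -6.04958742e+00]), 'dq': array([-0.08364901, -0.1201156 , -0.15333906, -0.04752354,  0.02363273,
        0.01914561]), 'tau': array([ 2.72881371e-03, -6.13621187e+01, -2.58606684e+01,  6.93399506e-02,
        4.70374105e-02, -4.69106396e-05]), 'tool_pos': array([ 264.35377138, -566.08376632,  212.61635865]), 'ee_rot': array([-1.79940267e+02, -5.23673837e-03,  2.50278099e+01]), 'ft_force': array([-0.30734795, -0.20694424, -0.57161622]), 'torque': array([-0.01645121,  0.02199337, -0.00857944]), 'grasp_force': 0.0, 'opening': 0.9984631005610999}
```

View pics/scene.png

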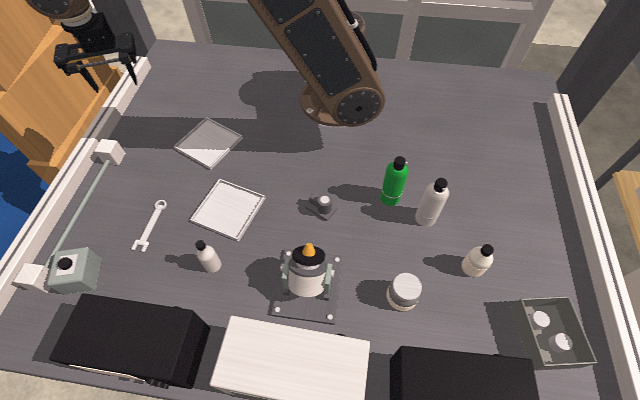

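View pics/top.png

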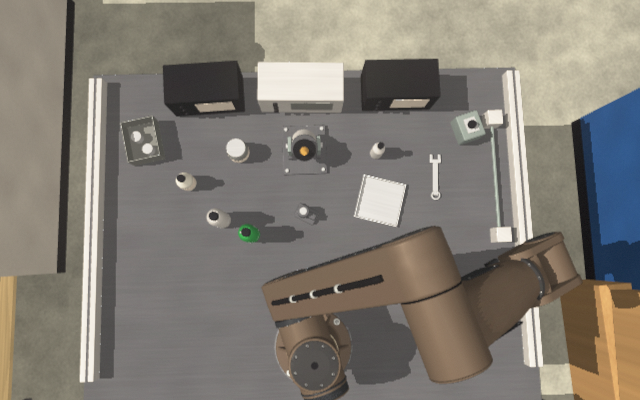

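The scene view shows:
- **Aluminium can:** at (432,203), with its green lookalike at (395,182). It also appears in the top view at (218,218). The oil bottle is at (478,260) and the slim flask at (208,257).
- **Trays:** two candidates, at (208,142) and (228,209). The second is farther from the base and is at (381,201) in the top view.
- **Head:** the brass spigot is at (309,250).

Next I'll confirm these in one enlarged crop and measure.

```bash
python3 - <<'E'
from h import *
s=np.load('pics/scene.npy',allow_pickle=True).item(); t=np.load('pics/top.npy',allow_pickle=True).item()
a=cv2.resize(s['img'][140:240,370:470],(400,400),interpolation=2); b=cv2.resize(s['img'][110:250,160:300],(400,400),interpolation=2)
cv2.imwrite('pics/crop1.png',np.hstack([a,b]))
for n,c in(('s',s),('t',t)):
    P=depth_pts(c); c['P']=P
    print(n,'table z', [P[v,u].round(1) for u,v in ([(260,90),(330,160),(450,120)] if n=='s' else [(150,250),(250,280),(340,240)])])
    # blobs above table
    m=((P[...,2]>20)&(P[...,2]<230)&(P[...,0]>250)&(P[...,0]<880)&(abs(P[...,1])<560)).astype(np.uint8)
    k,l,st,ce=cv2.connectedComponentsWithStats(m)
    for i in range(1,k):
        if st[i,4]<60: continue
        Q=P[l==i]; print(n,ce[i].round(),st[i,4],'x',np.percentile(Q[:,0],[1,99]).round(),'y',np.percentile(Q[:,1],[1,99]).round(),'ztop',np.percentile(Q[:,2],99).round(1),'bgr',c['img'][l==i].mean(0).round())
    # tray rims
    m=((P[...,2]>7)&(P[...,2]<19)).astype(np.uint8)
    k,l,st,ce=cv2.connectedComponentsWithStats(m)
    for i in range(1,k):
        if st[i,4]>120: Q=P[l==i]; print(n,'low',ce[i].round(),st[i,4],Q.mean(0).round(),np.ptp(Q,axis=0).round())
E
```

```text
s table z [array([  -9.9, -269.9,    0.8]), array([263.6,  13.6,  -0.9]), array([ 44.1, 377.3,  -0.9])]
s [338. 110.] 472 x [250. 266.] y [-6. 62.] ztop 229.5 bgr [46. 50. 58.]
s [395. 179.] 869 x [362. 403.] y [171. 224.] ztop 168.7 bgr [51. 99. 40.]
s [433. 201.] 944 x [412. 454.] y [269. 321.] ztop 169.0 bgr [118. 122. 133.]
s [322. 202.] 330 x [422. 465.] y [-19.  42.] ztop 61.6 bgr [107. 105. 112.]
s [207. 255.] 471 x [631. 666.] y [-248. -212.] ztop 126.4 bgr [148. 153. 165.]
s [307. 272.] 2170 x [613. 712.] y [-40.  69.] ztop 144.3 bgr [110. 117. 128.]
s [479. 259.] 668 x [538. 582.] y [385. 432.] ztop 111.4 bgr [125. 135. 148.]
s [ 77. 270.] 1489 x [671. 769.] y [-559. -500.] ztop 87.7 bgr [136. 141. 141.]
s [405. 291.] 974 x [629. 693.] y [204. 269.] ztop 82.4 bgr [170. 175. 185.]
s [139. 325.] 6217 x [796. 879.] y [-424. -189.] ztop 149.1 bgr [40. 38. 42.]
s [473. 368.] 7937 x [637. 878.] y [218. 552.] ztop 148.4 bgr [53. 52. 57.]
s [295. 351.] 6939 x [795. 879.] y [-115.  158.] ztop 138.9 bgr [220. 227. 239.]
s low [118.   8.] 129 [-410. -979.   13.] [ 88. 166.  12.]
s low
[... 1444 characters left out ...]
93.]
t [378. 150.] 171 x [621. 658.] y [-253. -214.] ztop 131.3 bgr [148. 157. 163.]
t [148. 149.] 103 x [650. 685.] y [525. 559.] ztop 41.0 bgr [194. 201. 205.]
t [185. 181.] 272 x [525. 575.] y [383. 435.] ztop 115.5 bgr [136. 150. 157.]
t [305. 213.] 182 x [415. 458.] y [-22.  42.] ztop 68.3 bgr [133. 135. 138.]
t [218. 218.] 349 x [395. 447.] y [268. 321.] ztop 172.7 bgr [128. 136. 141.]
t [249. 233.] 313 x [344. 395.] y [170. 222.] ztop 174.2 bgr [ 67. 111.  60.]
t low [304. 153.] 1113 [646.  14.  12.] [173. 155.  12.]
t low [381. 184.] 142 [ 533. -250.   12.] [ 72. 164.  12.]
t low [341. 339.] 493 [ 20. -94.  14.] [179.  89.  12.]
t low [282. 356.] 256 [-28. 102.  14.] [145.  48.  11.]
```

View pics/crop1.png

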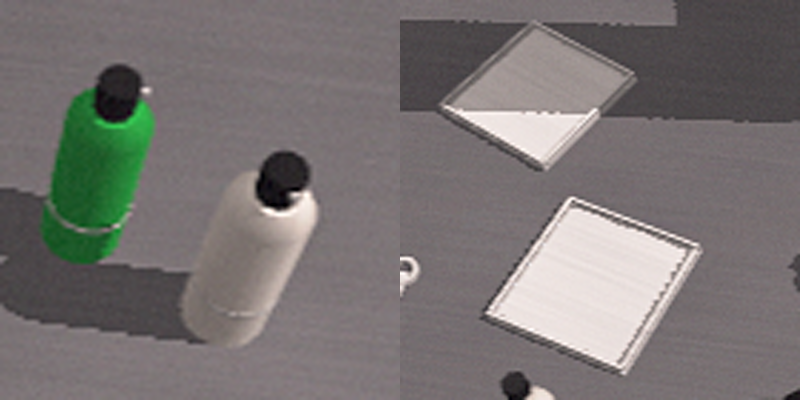

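The crop confirms the plain aluminium can on the right, next to the green one. It also shows two identical trays; the lower one is at about (482,-242), 539 mm from the base against 448 mm for the other, so it is the one meant. Next I'll take close wrist views of the tray, head and can.

```bash
python3 - <<'E'
from h import *
w={}
for n,p in (('tray',[440,-240,400]),('head1',[500,-20,420]),('head2',[480,90,420]),('can1',[360,220,420]),('can2',[360,320,420])):
    yaw=np.degrees(np.arctan2(p[1],p[0]))
    try:
        robot.movep(p,[180,0,yaw]); robot.hold(0.2); w[n]=cam('wrist'); print(n,telemetry.get_state()['clock'])
    except robot.IKError as e: print(n,e)
np.save('pics/w.npy',w,allow_pickle=True)
print(w['can1']['hand_eye'].round(2))
ims=[cv2.resize(w[n]['img'],(400,250)) for n in w]
ims+=[ims[-1]*0]*(6-len(ims))
# 2 x 2 of the most useful
cv2.imwrite('pics/w.png',np.vstack([np.hstack(ims[0:2]),np.hstack([ims[2],ims[4]])]))
E
```

```text
tray 1.8833
head1 3.05
head2 3.825
can1 4.8167
can2 5.55
[[  -0.      0.97    0.26   72.04]
 [   1.      0.      0.      0.62]
 [   0.      0.26   -0.97 -170.02]
 [   0.      0.      0.      1.  ]]
```

View pics/w.png

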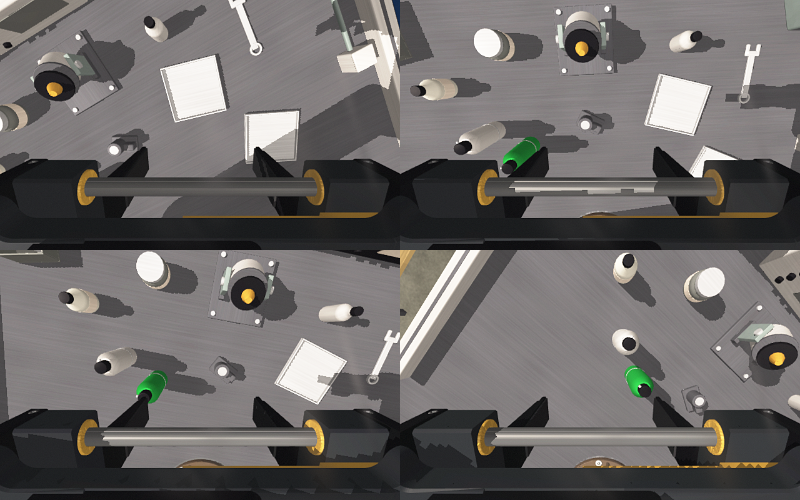

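The wrist montage shows the tray at panel position (195,88) in panel 1, the spigot at (582,48) in panel 2 and (248,296) in panel 3, and the can at (625,340) with the green one at (638,382) in panel 4. Now I'll measure across views.

```bash
cat > meas.py <<'E'
from h import *
w=np.load('pics/w.npy',allow_pickle=True).item()
for n in('scene','top'): w[n]=np.load(f'pics/{n}.npy',allow_pickle=True).item()
def tri(rs):
    A=np.zeros((3,3)); b=np.zeros(3)
    for o,d in rs:
        d=d/np.linalg.norm(d); M=np.eye(3)-np.outer(d,d); A+=M; b+=M@o
    return np.linalg.solve(A,b), [np.linalg.norm((np.eye(3)-np.outer(d,d)/(d@d))@(np.linalg.solve(A,b)-o)).round(1) for o,d in rs]
def blob(mask,c,near,r):
    P=c['P']; m=(mask&(np.hypot(P[...,0]-near[0],P[...,1]-near[1])<r)).astype(np.uint8)
    k,l,st,ce=cv2.connectedComponentsWithStats(m)
    if k<2: return None
    i=1+np.argmax(st[1:,4]); return l==i,ce[i],st[i,4]
sp={};cap={}
for n,c in w.items():
    c['P']=P=depth_pts(c); im=c['img'].astype(int); B,G,Rr=im[...,0],im[...,1],im[...,2]
    dark=(im.max(2)<55)
    b=blob((Rr>140)&(B<100)&(Rr-B>70)&(P[...,2]>100),c,(625,15),80)
    if b and n!='can1' and n!='can2':
        sp[n]=ray(c,*b[1]); tip=P[b[0]]
        q=blob(dark&(P[...,2]>85)&(P[...,2]<170),c,(625,15),80)
        Q=P[q[0]]; o=np.median(Q,0)
        for _ in range(5):
            U,S,V=np.linalg.svd(Q-Q.mean(0),full_matrices=False); nn=V[2]*np.sign(V[2,2]); d=(Q-Q.mean(0))@nn; Q=Q[abs(d)<max(2,1.5*np.std(d))]
        X=(Q-Q.mean(0))@V[:2].T; (cx,cy),(a1,a2),_=cv2.minAreaRect(X.astype(np.float32))
        pc=Q.mean(0)+np.array([cx,cy])@V[:2]
        print(n,'spig px',b[1].round(1),'pts',tip.mean(0).round(1),'| pad c',pc.round(1),'size',round(a1),round(a2),'n',nn.round(3),'tilt',np.degrees(np.arccos(nn[2])).round(1),'az',np.degrees(np.arctan2(nn[1],nn[0])).round(1))
    q=blob(dark&(P[...,2]>138)&(P[...,2]<180),c,(418,295),50)
    if q: cap[n]=ray(c,*q[1]); print(n,'cap px',q[1].round(1),q[2],P[q[0]].mean(0).round(1))
    Q=P[(np.hypot(P[...,0]-418,P[...,1]-295)<50)&(P[...,2]>30)&(P[...,2]<125)]
    if len(Q)>100:
        A=np.c_[2*Q[:,:2],np.ones(len(Q))]; x=np.linalg.lstsq(A,(Q[:,:2]**2).sum(1),rcond=None)[0]; print(n,'can body circ',x[:2].round(1),np.sqrt(x[2]+x[0]**2+x[1]**2).round(1))
    # tray: bright
    q=blob((im.min(2)>150)&(P[...,2]<20)&(P[...,2]>-8),c,(478,-243),110)
    if q and q[2]>500:
        cnt=cv2.findContours(q[0].astype(np.uint8),0,2)[0][0]
        Z=np.array([onz(c,u,v,8)[:2] for u,v in cnt[:,0]],np.float32); r=cv2.minAreaRect(Z)
        print(n,'tray px',q[1].round(),np.round(r[0],1),np.round(r[1],1),round(r[2],1),'z',np.median(P[q[0]][:,2]).round(1))
    # head plate
    m=(P[...,2]>5)&(P[...,2]<20)
    q=blob(m,c,(665,15),150)
    if q and q[2]>300:
        r=cv2.minAreaRect(P[q[0]][:,:2].astype(np.float32)); print(n,'plate',np.round(r[0],1),np.round(r[1],1),round(r[2],1))
print('spigot',tri(list(sp.values()))); print('cap',list(cap),tri(list(cap.values())))
E
python3 meas.py
```

```text
tray spig px [ 86.3 142.4] pts [626.2   7.9 136.6] | pad c [632.1  11.8 124.3] size 72 71 n [-0.571 -0.011  0.821] tilt 34.9 az -178.9
tray tray px [310. 141.] [ 477.4 -241.2] [151.6 151.9] 74.7 z 2.8
tray plate [660.9  13.4] [170.3 151.3] 0.4
head1 spig px [290.1  77.4] pts [627.3  12.4 140.5] | pad c [631.5  12.7 124. ] size 72 71 n [-0.571 -0.006  0.821] tilt 34.9 az -179.4
head1 cap px [102.1 236. ] 374 [427.5 289.9 160.1]
head1 can body circ [425.3 297. ] 27.7
head1 tray px [443. 167.] [ 477.1 -240.9] [155.3 151.6] 74.8 z 2.7
head1 plate [660.6  13.8] [170.2 150.1] 0.5
head2 spig px [396.3  73.1] pts [627.3  15.5 137.7] | pad c [631.6  13.2 124.1] size 72 72 n [-0.572 -0.007  0.82 ] tilt 34.9 az -179.3
head2 cap px [165.  186.8] 387 [427.9 291.9 162.4]
head2 can body circ [425.2 297. ] 27.7
head2 tray px [496. 194.] [ 477.5 -240.5] [157.9 151.6] 74.8 z 2.6
head2 plate [660.7  13.6] [170.5 150.1] 0.5
can1 cap px [295.1 100.9] 364 [425.7 295.6 166.2]
can1 tray px [559. 226.] [ 477.2 -240.1] [160.8 153.9] 74.8 z 2.4
can1 plate [660.   13.8] [170.5 150.7] 0.6
can2 cap px [366.3 149.
[... 386 characters left out ...]
 74.8 z 4.3
scene plate [662.2  13.9] [171.2 150.6] 0.6
top spig px [303.5 150.6] pts [626.1  14.3 139.5] | pad c [620.1   6.8 119.3] size 42 54 n [-0.546  0.032  0.837] tilt 33.1 az 176.6
top cap px [215.6 215.8] 12 [423.2 286.8 168. ]
top tray px [380. 200.] [ 477.6 -241.7] [152.1 152.5] 74.8 z 4.8
top plate [658.8  11.9] [177.7 161.5] 1.5
spigot (array([628.16793221,  13.58210866, 129.94912368]), [np.float64(1.0), np.float64(0.5), np.float64(0.6), np.float64(1.1), np.float64(0.7)])
cap ['head1', 'head2', 'can1', 'can2', 'scene', 'top'] (array([425.29895816, 294.78376566, 153.66533762]), [np.float64(0.0), np.float64(1.1), np.float64(2.1), np.float64(1.2), np.float64(1.3), np.float64(5.1)])
```

```bash
cat >> h.py <<'E'
CAN=np.array([425.2,296.9,0]); PAD=np.array([631.6,13.5,124.5]); TRAY=np.array([477.3,-241.0,4.0])
RPAD=R.from_euler('xyz',[0,-35,0.5],degrees=True); N=RPAD.as_matrix()[:,2]; UP=R.identity()
G=100
def tool(foot,Rc,az,beta,back=0,g=None):
    """TCP pose for a can whose foot is at foot with attitude Rc, gripped at azimuth az, tool tilted beta off the can axis"""
    Rt=Rc*R.from_euler('xyz',[180,-beta,az],degrees=True); M=Rt.as_matrix()
    p=np.asarray(foot,float)+Rc.as_matrix()[:,2]*(G if g is None else g)-M[:,2]*(3+back)
    return p, Rt.as_euler('xyz',degrees=True)
E
python3 - <<'E'
from h import *
lo=np.array([-177.58,-47.91,2.72,-65.01,3.68,-153.87]);hi=np.array([177.58,125.51,160,245.01,167.84,153.87])
def show(l,*a):
    q=robot.inverse_kinematics(*a)
    if q is not None: print(l,np.round(q),'margin',np.round(min((q-lo).min(),(hi-q).min())))
print(telemetry.get_state()['qpos'].round())
for be in(50,):
    for az in(-90,-60,-45,-30,0): show(('pre',be,az),*tool(CAN,UP,az,be,90)); show(('grasp',be,az),*tool(CAN,UP,az,be))
    for az in(-90,-60,-45,-30,0,30,60,90): show(('press',be,az),*tool(PAD-14*N,RPAD,az,be)); show(('prepress',be,az),*tool(PAD+60*N,RPAD,az,be))
    for az in(-150,-120,-90,-60,-30,0,30): show(('tray',be,az),*tool(TRAY,UP,az,be)); 
E
```

```text
[34.  7. 89. -0. 84. 82.]
('pre', 50, -90) [  48.   44.   82.  -31.   94. -122.] margin 32.0
('grasp', 50, -90) [  44.   45.   93.  -33.   83. -119.] margin 32.0
('pre', 50, -60) [  56.   37.   99.  -45.   76. -130.] margin 20.0
('grasp', 50, -60) [  50.   40.  106.  -52.   67. -125.] margin 13.0
('pre', 50, -45) [  58.   33.  109.  -54.   67. -131.] margin 11.0
('grasp', 50, -45) [  51.   38.  113.  -64.   58. -124.] margin 2.0
('grasp', 50, 0) [  44.   33.  135.  232.   42. -102.] margin 13.0
('press', 50, -45) [ 15.  37. 133. 230.  71. -74.] margin 15.0
('prepress', 50, -45) [ 16.  27. 136. 234.  67. -80.] margin 11.0
('press', 50, -30) [  9.  40. 139. 211.  80. -74.] margin 21.0
('prepress', 50, -30) [ 10.  29. 143. 213.  75. -78.] margin 17.0
('press', 50, 0) [-10.  44. 145. 169.  94. -92.] margin 15.0
('prepress', 50, 0) [-12.  33. 150. 167.  88. -91.] margin 10.0
('press', 50, 30) [ -27.   40.  139.  130.   81. -106.] margin 21.0
('prepress', 50, 30) [ -31.   29.  143.  125.   77. -101.] margin 17.0
('press', 50, 60) [ -32.   34.  126.   96.   69. -101.] margin 34.0
('prepress', 50, 60) [-36.  25. 129.  91.  70. -94.] margin 31.0
('press', 50, 90) [-30.  32. 112.  67.  67. -92.] margin 48.0
('prepress', 50, 90) [-32.  24. 114.  63.  71. -88.] margin 46.0
('tray', 50, -150) [ -17.   45.   91.  -34.   84. -121.] margin 31.0
('tray', 50, -120) [ -12.   41.  104.  -52.   67. -126.] margin 13.0
('tray', 50, -60) [ -19.   33.  134.  231.   41. -104.] margin 14.0
('tray', 50, -30) [-36.  32. 141. 173.  43. -89.] margin 19.0
('tray', 50, 0) [-53.  32. 136. 118.  44. -77.] margin 24.0
('tray', 50, 30) [-58.  35. 123.  74.  53. -62.] margin 37.0
```

```bash
python3 - <<'E'
from h import *
lo=np.array([-177.58,-47.91,2.72,-65.01,3.68,-153.87]);hi=np.array([177.58,125.51,160,245.01,167.84,153.87])
def show(l,*a):
    q=robot.inverse_kinematics(*a)
    if q is not None: print(l,np.round(q),'margin',np.round(min((q-lo).min(),(hi-q).min())))
be=50
for az in(-150,-130,-110): show(('pre',az),*tool(CAN,UP,az,be,90)); show(('grasp',az),*tool(CAN,UP,az,be)); show(('lift',az),*tool(CAN+[0,0,180],UP,az,be))
for az in(-180,-150,-120,120,150): show(('press',az),*tool(PAD-14*N,RPAD,az,be)); show(('prepress',az),*tool(PAD+60*N,RPAD,az,be))
for az in(-210,-190,-170,-150): show(('tray',az),*tool(TRAY,UP,az,be)); show(('traylift',az),*tool(TRAY+[0,0,180],UP,az,be)); show(('trayback',az),*tool(TRAY,UP,az,be,90))
E
```

```text
('pre', -150) [ 28.  51.  68.  -1. 112. -91.] margin 56.0
('grasp', -150) [ 28.  49.  82.  -1.  99. -91.] margin 63.0
('lift', -150) [ 28.  38.  74.  -1. 117. -92.] margin 51.0
('pre', -130) [  35.   50.   69.  -12.  110. -104.] margin 50.0
('grasp', -130) [  34.   49.   82.  -12.   97. -102.] margin 52.0
('lift', -130) [  34.   38.   75.  -13.  115. -106.] margin 48.0
('pre', -110) [  42.   48.   74.  -22.  104. -114.] margin 40.0
('grasp', -110) [  40.   47.   86.  -23.   92. -111.] margin 42.0
('lift', -110) [  40.   36.   79.  -24.  109. -119.] margin 35.0
('press', -180) [ -5.  32.  87.  -1.  77. -95.] margin 59.0
('prepress', -180) [ -5.  25.  89.  -1.  81. -95.] margin 59.0
('press', -150) [  5.  32.  90. -23.  73. -99.] margin 42.0
('prepress', -150) [   5.   25.   92.  -22.   77. -100.] margin 43.0
('press', -120) [ 13.  31.  98. -46.  66. -98.] margin 19.0
('prepress', -120) [  14.   24.  100.  -45.   70. -102.] margin 20.0
('press', 120) [-23.  31.  99.  42.  72. -89.] margin 61.0
('prepress', 120) [-25.  24. 101.  40.  76. -86.] margin 59.0
('press', 150) [-14.  32.  90. 
[... 183 characters left out ...]
  -2. 119. -93.] margin 49.0
('trayback', -210) [-33.  52.  64.  -2. 114. -92.] margin 54.0
('tray', -190) [ -27.   50.   80.  -13.   99. -103.] margin 51.0
('traylift', -190) [ -27.   39.   72.  -15.  117. -108.] margin 46.0
('trayback', -190) [ -26.   51.   66.  -13.  112. -105.] margin 49.0
('tray', -170) [ -22.   48.   84.  -24.   93. -113.] margin 41.0
('traylift', -170) [ -22.   37.   77.  -25.  110. -121.] margin 33.0
('trayback', -170) [ -19.   49.   71.  -23.  105. -116.] margin 38.0
('tray', -150) [ -17.   45.   91.  -34.   84. -121.] margin 31.0
('traylift', -150) [ -17.   34.   83.  -35.  100. -132.] margin 22.0
('trayback', -150) [ -13.   45.   80.  -32.   95. -124.] margin 30.0
```

```bash
python3 - <<'E'
from h import *
p,o=tool(CAN,UP,-130,50,90)
robot.movep(p+[0,0,180],o); robot.move_straight(p,200)
p,o=tool(CAN,UP,-130,50)
print('bump',robot.move_straight(p,80,guard=8))
fingers.grasp(45); s=telemetry.get_state(); print(s['opening'],s['grasp_force'],s['clock'],s['tool_pos'],p)
robot.move_straight(p+[0,0,180],120); robot.hold(.2)
s=telemetry.get_state(); print(s['opening'],s['ft_force'],s['clock'])
c=cam('scene'); w=cam('wrist'); cv2.imwrite('pics/g.png',np.hstack([c['img'][40:340,250:640],w['img'][50:350,125:535]]))
E
```

```text
bump False
0.5783387041189731 44.995014779269695 11.4083 [426.67525449 298.66265262 101.91985088] [426.67721163 298.66047227 101.92836283]
0.5776542135897432 [-0.71118876  0.04104249 -4.22200232] 13.2583
```

View pics/g.png

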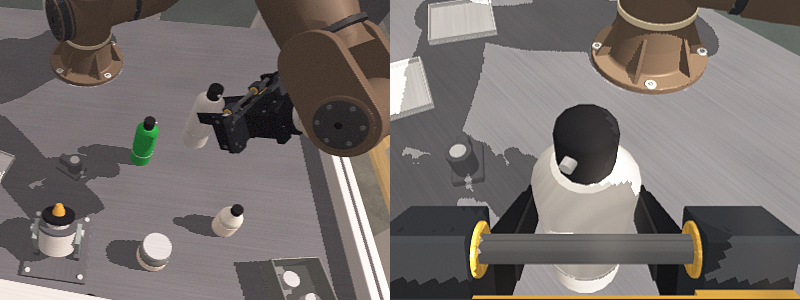

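The can is held: it fills the jaws at (585,190) in the wrist half and hangs upright at (207,118) in the scene half. Next I'll go above the spigot and check alignment.

```bash
python3 - <<'E'
from h import *
p,o=tool(PAD+90*N,RPAD,180,50); robot.movep(p,o); robot.hold(.3)
w=cam('wrist'); c=cam('scene'); s=telemetry.get_state(); print(s['clock'],s['ft_force'],s['tool_pos']-p)
for n,q in(('w',w),('s',c)):
    P=depth_pts(q); L=(P-(PAD+90*N))@RPAD.as_matrix()   # can-frame coordinates
    r=np.hypot(L[...,0],L[...,1])
    for a,b in ((3,25),(30,60),(60,82),(110,126)):
        m=(r<36)&(L[...,2]>a)&(L[...,2]<b)&(q['img'].min(2)>70); Q=L[m]
        if len(Q)<60: continue
        A=np.c_[2*Q[:,:2],np.ones(len(Q))]; x=np.linalg.lstsq(A,(Q[:,:2]**2).sum(1),rcond=None)[0]; print(n,a,b,len(Q),'c',x[:2].round(1),'r',np.sqrt(x[2]+x[0]**2+x[1]**2).round(1))
    m=(r<22)&(L[...,2]>150)&(L[...,2]<185)&(q['img'].max(2)<70); Q=L[m]; print(n,'cap',len(Q),Q.mean(0).round(1),Q.max(0).round(1),Q.min(0).round(1))
    Q=L[(r<36)&(q['img'].min(2)>70)&(L[...,2]>-15)&(L[...,2]<140)]
    if len(Q): print(n,'zmin',np.percentile(Q[:,2],1).round(1))
cv2.imwrite('pics/pp.png',cv2.resize(c['img'][120:320,200:460],(780,600)))
E
```

```text
14.95 [ 0.59412132  1.08030207 -3.42901573] [ 0.02646686  0.45830899 -0.12380564]
w 3 25 403 c [-1.2 -0.8] r 27.7
w 30 60 609 c [-0.7 -0.6] r 27.6
w 60 82 154 c [-0.6 -0.6] r 27.6
w 110 126 747 c [-0.9 -0.4] r 28.3
w cap 3717 [  4.5   0.2 164.4] [ 14.9  13.6 168.5] [-13.2 -13.8 150. ]
w zmin 5.0
s 3 25 252 c [0.4 0.2] r 27.2
s 30 60 370 c [0.2 0.2] r 27.6
s 60 82 277 c [0.7 0.3] r 27.2
s 110 126 80 c [2.2 0.1] r 26.3<stdin>:11: RuntimeWarning: Mean of empty slice.
  ret = um.true_divide(
Traceback (most recent call last):
ValueError: zero-size array to reduction operation maximum which has no identity
```

The can is aligned with the axis to within 1 mm and untilted in both views. Pressing.

```bash
python3 - <<'E'
from h import *
st=lambda l: (lambda s: print(l,round(s['clock'],2),'F·n',(s['ft_force']@N).round(1),s['ft_force'].round(1),'foot d', ((s['tool_pos']-tool(PAD,RPAD,180,50)[0])@N).round(2)))(telemetry.get_state())
t=lambda d: tool(PAD+d*N,RPAD,180,50)[0]
robot.move_straight(t(28),80); st('above')
if not robot.move_straight(t(3),40,guard=8):
    st('near')
    d=2.
    while d>-19:
        g=robot.move_straight(t(d),12,guard=24); st(f'{d} {g}')
        if g: break
        d-= 5 if d>-10 else 1.5
    robot.hold(1.3); st('held')
c=cam('scene'); s=telemetry.get_state(); print(s['opening'])
cv2.imwrite('pics/pr.png',cv2.resize(c['img'][120:320,200:460],(780,600)))
E
```

```text
above 15.88 F·n -1.8 [-0.7 -0.4 -2.7] foot d 28.27
near 16.65 F·n -2.2 [ 0.5  0.6 -2.3] foot d 3.0
2.0 False 16.9 F·n -2.8 [-0.5  0.  -3.7] foot d 2.1
-3.0 False 17.47 F·n 1.8 [-2.6 -0.1  0.4] foot d -2.82
-8.0 False 18.03 F·n 4.6 [-4.8 -0.9  2.2] foot d -7.95
-13.0 False 18.6 F·n 7.2 [-6.5 -1.7  4.2] foot d -12.69
-14.5 False 18.88 F·n 9.5 [-8.2 -1.3  5.9] foot d -13.97
-16.0 False 19.15 F·n 19.7 [-12.9  -2.1  15. ] foot d -14.15
-17.5 False 19.43 F·n 30.9 [-19.1  -1.5  24.3] foot d -14.3
held 20.73 F·n 32.2 [-19.8  -1.6  25.5] foot d -14.3
0.5725905768750531
```

View pics/pr.png

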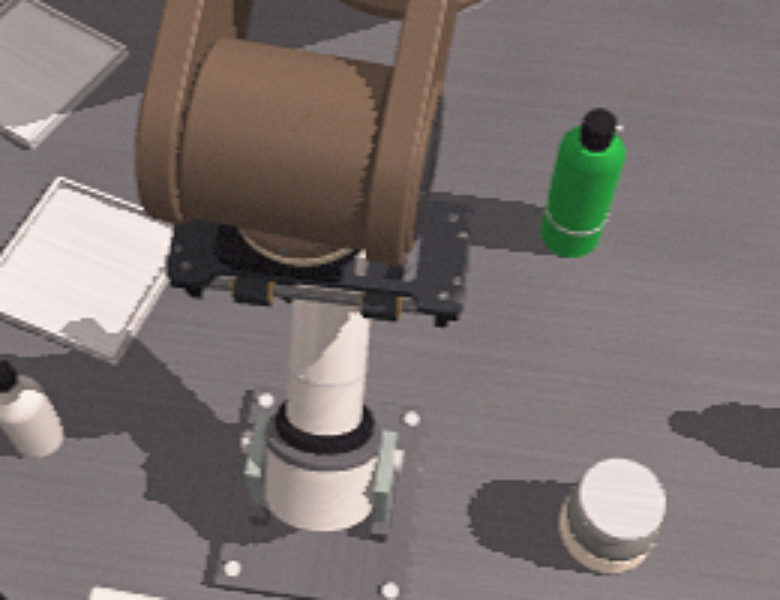

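The picture shows the can's foot seated on the pad at (325,430). The force rose against the hard stop at 14.3 mm and was held for 1.3 s. Next I'll withdraw along the axis, move above the tray, and re-measure the can in the hand.

```bash
cat > fit.py <<'E'
from h import *
def inhand(foot,Rc,cams=('wrist','scene')):
    for n in cams:
        q=cam(n); L=(depth_pts(q)-foot)@Rc.as_matrix(); r=np.hypot(L[...,0],L[...,1])
        for a,b in ((3,25),(30,60),(60,82)):
            Q=L[(r<36)&(L[...,2]>a)&(L[...,2]<b)&(q['img'].min(2)>50)]
            if len(Q)<60: continue
            A=np.c_[2*Q[:,:2],np.ones(len(Q))]; x=np.linalg.lstsq(A,(Q[:,:2]**2).sum(1),rcond=None)[0]; print(n,a,b,len(Q),'c',x[:2].round(1),'r',np.sqrt(x[2]+x[0]**2+x[1]**2).round(1))
        Q=L[(r<20)&(L[...,2]>150)&(L[...,2]<185)&(q['img'].max(2)<70)]
        if len(Q): print(n,'cap',len(Q),'top',np.percentile(Q[:,2],97).round(1))
        Q=L[(r<31)&(q['img'].min(2)>60)&(L[...,2]>-25)&(L[...,2]<100)]
        if len(Q): print(n,'zmin',np.percentile(Q[:,2],.5).round(1))
E
python3 - <<'E'
from fit import *
AZ=-205
robot.move_straight(tool(PAD+5*N,RPAD,180,50)[0],40); robot.move_straight(tool(PAD+110*N,RPAD,180,50)[0],120)
F=TRAY+[0,0,150]
p,o=tool(F,UP,AZ,50); robot.movep(p,o); robot.move_straight(p-[0,0,110],120); robot.hold(.3)
s=telemetry.get_state(); print(s['clock'],s['opening'],s['ft_force'],s['tool_pos']-p)
inhand(F-[0,0,110],UP)
E
```

```text
24.9167 0.5701727602099176 [-0.59432217  0.35405892 -2.46680791] [ 6.14292030e-02 -7.16257674e-02 -1.09697287e+02]
wrist 3 25 421 c [ 0.4 -2.2] r 27.7
wrist 30 60 648 c [ 0.5 -2.1] r 27.8
wrist 60 82 193 c [ 1.7 -2.6] r 26.3
wrist cap 3387 top 167.6
wrist zmin 0.9
scene 3 25 95 c [ 1.5 -0.6] r 27.2
scene 30 60 111 c [ 1.8 -0.1] r 26.8
scene 60 82 68 c [1.5 0. ] r 26.8
scene cap 131 top 170.3
scene zmin 2.2
```

The can is still upright in the grip and has not slipped. Lowering it onto the tray floor.

```bash
python3 - <<'E'
from fit import *
AZ=-205
t=lambda z,b=0: tool(TRAY+[0,0,z],UP,AZ,50,b)[0]
robot.move_straight(t(8),60)
g=robot.move_straight(t(-5),10,guard=5); s=telemetry.get_state(); print('touch',g,(s['tool_pos']-t(0)).round(2),s['ft_force'].round(1),s['clock'])
z=(s['tool_pos']-t(0))[2]
fingers.let_go(); robot.hold(.2); robot.move_straight(t(z,110),80); robot.move_straight(t(z,110)+[0,0,150],200); robot.hold(.3)
s=telemetry.get_state(); print(s['clock'],s['ft_force'].round(1))
inhand(TRAY,UP)
c=cam('scene'); w=cam('wrist'); cv2.imwrite('pics/end.png',np.hstack([c['img'][60:360,130:530],w['img'][50:350,120:520]]))
E
```

```text
touch True [-0.22  0.01 -0.05] [ 1.7 -1.5  6.5] 26.5333
30.3167 [-0.7  0.4 -0.2]
wrist cap 309 top 167.4
wrist zmin -3.8
scene 3 25 97 c [-0.4 -1.7] r 28.9
scene 30 60 138 c [ 1.1 -0.9] r 27.5
scene 60 82 107 c [ 1.1 -0.9] r 27.5
scene cap 128 top 169.2
scene zmin -2.6
```

View pics/end.png

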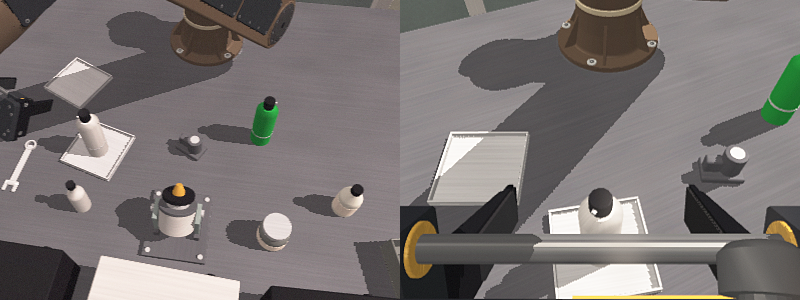

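The can stands upright at the tray's centre, at (92,135) in the scene half. The other things are where they were and the gripper is clear, so I'm handing in.

```bash
python3 -c "
from h import *
print(robot.close_job())"
```

```text
the job is handed in; nothing more can be done
None
```

The can was pressed squarely onto the spigot with the pad fully down, held for 1.3 s, then set upright on the floor of the farther tray, and the job was handed in about 30 s into the 64 s allowed.

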